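Open the collar-stay tin

TASK

Get the collar stays ready to take: on the longer of the two steel tins, press the raised release tab down and, keeping it pressed, slide the cover along its rails until it is fully open, then let go so that the tab springs back up. Leave the shorter tin shut.

Things in the scene. Friction and masses are not known exactly. Their poses are not given: they have to be found in the camera images.
- stay_press (a point): Middle of the flat top of the longer tin's release tab, 44 mm above the shelf when up; moves with the tab. x: the way the cover slides open (level); z: up. The tab is a raised steel paddle, flat top 43 mm (x) by 38 mm, 12 mm above the cover, 31 mm from one end of the tin. A cross lip to push against rises 8 mm above the flat top, its near face 22 mm ahead (+x) of this point.
- stay_cover (a joint): Cover of the longer stainless steel tin, slid open by (m): 0 shut, 0.060 fully open at its stop; it slides from the tab end towards the far end. About 1.5 N slides it; it stays where left. Catch teeth at about 2, 20 and 38 mm block it unless the tab is held down. The tin is fixed to the shelf, 150 mm long (along the slide), 74 mm wide over the rails, cover top 32 mm above the shelf.
- stay_tab (a joint): How far the longer tin's tab is pressed down, in m: 0 up, 0.008 fully down against a stop. A spring pushes it up with about 2 N at the top and 5.5 N fully down; from about 4 mm down the catch is free.
- cuff_cover (a joint): The cover of the other, shorter steel tin (95 mm long, same width, height and kind of tab), in m: 0 shut, 0.030 open. To be left shut.
There are look-alikes about, which are no part of the job. What is shaped like the part that bears cuff_cover but red is not meant.

How it is judged:
On the way, in this order (a step that is already met when the one before it is completed fails the run):
1. the longer tin's tab is pressed down while its cover is still shut (value of joint stay_tab above 0.003 m and value of joint stay_cover below 0.01 m), for 0.02 s.
2. the cover of the longer tin is slid fully open, to within 10 mm (value of joint stay_cover above 0.05 m), for 0.1 s.
At the end, for the whole second after the job is handed in: The longer tin's cover is open to within 10 mm of its stop and at rest, its tab has sprung back up (to within 2 mm), and the shorter tin's cover is shut (to within 4 mm) (value of joint stay_cover above 0.05 m and value of joint stay_tab below 0.002 m and velocity of joint stay_cover between -0.01 and 0.01 m/s and value of joint cuff_cover below 0.004 m); the robot touches nothing.
It fails at once if the shorter tin's cover is slid open by more than 4 mm (value of joint cuff_cover above 0.004 m).
It also fails if it takes over 30 s, if anything falls off the work surface, if the arm or the gripper's body presses on something with over 40 N, if the wrist force passes 120 N, or if a joint passes its speed limit or range.

ROBOT

A 6-joint arm with a two-finger parallel gripper is mounted at the origin on the work surface. World frame = base frame: x ahead of the robot, y to its left, z up, the work surface at z = 0. Lengths are in m, angles in rad, forces in N, time in s.
With the tool pointing down it reaches from about 0.275 to 0.825 m from the base axis. Payload 4.9 kg.
Tool frame: the origin (TCP) lies at the very end of the fingers, on their centre line; the grasp point (between the pads) lies 19 mm behind it (arm.grip_point_offset is the distance from the TCP to the grasp point, in m); z points along the fingers, y is the line along which they close (so a half turn about z gives the same grasp; the last joint's range is limited). The gripper opens to 85 mm and grips with 20 to 120 N. Pads are 22 mm wide; open, the fingers measure 114 mm over their backs; the gripper's body (76 mm by 85 mm) begins 54 mm behind the grasp point. The pads swing forward as they close: fully open they stand 13 mm farther back than shut.
Start: joints at [1.138, 0.326, -0.193, 1.052, 0, 1.437], TCP at [0.162, 0.526, 0.198] pointing down, gripper open.
Joint ranges: [-2.65, 2.65], [-0.97, 1.79], [-1.3, 1.35], [-1.93, 2.1], [-1.47, 1.37], [-3.14, 3.14]. Speed limits (rad/s): [2.57, 2.57, 3.14, 3.14, 3.14, 3.14].

INTERFACE

Orientations are given as a unit quaternion [w, x, y, z].
In Python, from bench import arm, cams, spotter gives the robot as it stands. Calls block until the motion is done:
- arm.goto(position, orientation): joint-space move of the TCP to a pose.
- arm.move_linear(position, orientation=None, feed=0.15, until_force=None): straight line of the TCP; orientation=None keeps the orientation; feed is the mean speed in m/s. With until_force (N) it stops when the force on the tool has changed by that much, and returns True; else False.
- arm.move_j(angles): joint-space move.
- arm.move_gripper(opening, effort=None): opening from 0.0 (shut) to 1.0 (fully open); effort is the grip in N (None keeps the last); returns when the fingers have stopped.
- arm.dwell(seconds).
- arm.solve_ik(position, orientation): joint angles nearest the present ones, or None.
- arm.observe(): the state.
- cams.read_camera(name): name is "scene" or "side" or "wrist"; returns a dict with "pixels" (384x512x3 uint8, red, green, blue), "K" (3x3 intrinsics, pixels), "eye" and "attitude" of the camera in the world. Camera axes: x right, y up, looking along -z (the intrinsics and any distortion apply to the point x, -y, -z); pixel columns grow to the right and rows downward; lengths in m; the calibration is good to about 2 mm. A picture is of the moment at which its call begins. There is no depth.
A pose or a line that the arm cannot do raises arm.PlanningError and nothing moves.
- arm.sign_off(): hands the job in; it is judged then, once.
Trained networks look in a picture, given as the dict that the camera call returned (one of the last four; its "shot" number tells which), for a name from the list of things; names that differ only in an ending like _2 or _b are one class to them, and where a whole thing is asked for, a point or a joint stands for the part that bears it (a point fixed in the world has none). Each returns a list of dicts, best first, with "conf" (0 to 1); they miss things now and then, are a little off and sometimes report something else, mostly with a low value. They report only what shows in the picture. A call takes as long as a camera call. They do not tell look-alikes from the thing itself.
- spotter.boxes_of(picture, name): "bbox" ([left, top, width, height] in pixels, round what is visible of it).
- spotter.cut_out(picture, name): "mask" (384x512 bool, what is visible of it) and "bbox" ([left, top, width, height] in pixels, round what is visible of it).
- spotter.landmark_of(picture, name): "centre" ([column, row] in pixels: a listed point, or the origin of a listed thing).
The state is a dict: "time": time; "joints": joint angles; "joint_vel": joint speeds; "effort": joint torques, N m; "eef_pos": TCP position; "eef_rot": TCP orientation; "force": force on the tool from outside, world axes, zero at the start; "ft_torque": the same for the moment, N m; "width": opening from 0.0 (shut) to 1.0 (fully open); "grip_force": force on a finger pad.
Only numpy, scipy, OpenCV 4.12 (cv2) and the standard library are available. Lean on these libraries where they do the work, as an engineer would, in place of code of your own. Each camera call takes 0.05 s, during which the arm holds its last target. There are 200 camera calls.

## Working session

There is one attempt and no reset: what is moved stays moved. The work goes in short steps, each a Python script; the robot and the scene stay as the last script left them, time stands still between calls to the robot, and variables do not carry over. Pictures are saved under pics/ and viewed, at most 10 in all, crops included, and the job is handed in when it is done.

```bash
ls; mkdir -p pics; cat > h.py <<'E'
import numpy as np, cv2
from scipy.spatial.transform import Rotation as R
from bench import arm, cams, spotter
def rot(q): q=np.asarray(q,float); return (R.from_quat([q[1],q[2],q[3],q[0]]).as_matrix() if q.size==4 else q)
def ray(p,uv):
    K=np.array(p["K"]); d=np.linalg.inv(K)@[uv[0],uv[1],1]; d=np.array([d[0],-d[1],-d[2]])
    return np.array(p["eye"]),rot(p["attitude"])@d
def onz(p,uv,z):
    e,d=ray(p,uv); return e+d*(z-e[2])/d[2]
def proj(p,X):
    c=rot(p["attitude"]).T@(np.asarray(X)-p["eye"]); q=np.array(p["K"])@[c[0],-c[1],-c[2]]; return q[:2]/q[2]
def save(p,n): cv2.imwrite("pics/"+n,p["pixels"][:,:,::-1])
def down(yaw): # tool z down, tool y axis at yaw in world
    y=np.array([np.cos(yaw),np.sin(yaw),0]); z=np.array([0,0,-1.]); x=np.cross(y,z)
    q=R.from_matrix(np.c_[x,y,z]).as_quat(); return [q[3],q[0],q[1],q[2]]
E
python3 - <<'E'
from h import *
P={n:cams.read_camera(n) for n in("scene","side")}
print({k:v for k,v in P["scene"].items() if k!="pixels"})
for n,p in P.items():
    for t in("stay_press","stay_cover","cuff_cover"):
        for d in spotter.boxes_of(p,t): print(n,t,d)
    for d in spotter.landmark_of(p,"stay_press"): print(n,d,onz(p,d["centre"],.044))
im=np.hstack([p["pixels"] for p in P.values()])
save(P["scene"],"a.png");save(P["side"],"b.png")
E
```

```text
pics
{'K': array([[471.57707547,   0.        , 253.42499074],
       [  0.        , 471.57707547, 194.33606154],
       [  0.        ,   0.        ,   1.        ]]), 'eye': array([1.14619112, 0.26580423, 0.88075186]), 'attitude': array([0.53845056, 0.18289247, 0.26711479, 0.77799166]), 'shot': 1}
scene stay_press {'bbox': [175.3, 155.9, 24.7, 17.1], 'conf': 0.52}
scene stay_cover {'bbox': [151.4, 154.4, 55.9, 52.5], 'conf': 0.82}
scene cuff_cover {'bbox': [291.8, 198.0, 40.6, 43.9], 'conf': 0.94}
scene cuff_cover {'bbox': [358.4, 215.4, 34.3, 44.5], 'conf': 0.72}
scene {'centre': [186.5, 160.8], 'conf': 0.83} [ 0.50188331 -0.15029258  0.044     ]
side stay_press {'bbox': [290.4, 230.5, 28.5, 22.5], 'conf': 0.6}
side stay_press {'bbox': [282.2, 220.0, 72.3, 44.9], 'conf': 0.48}
side stay_cover {'bbox': [281.7, 220.0, 71.4, 44.6], 'conf': 0.88}
side cuff_cover {'bbox': [209.1, 170.1, 38.2, 19.4], 'conf': 0.76}
side cuff_cover {'bbox': [180.1, 151.8, 37.2, 18.9], 'conf': 0.54}
side {'centre': [303.2, 241.4], 'conf': 0.84} [ 0.50314077 -0.14844582  0.044     ]
```

View pics/a.png

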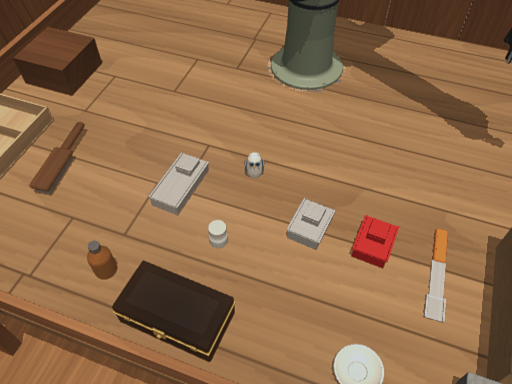

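View pics/b.png

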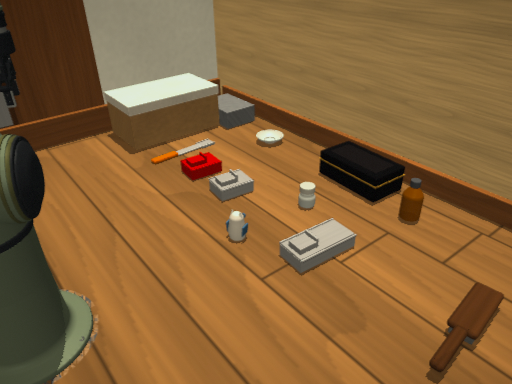

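The longer grey tin is at about (180,183) in the scene view, with its tab at (187,162). The shorter grey tin is at (311,222) and the red one at (376,240). Next I find the axis and look from the wrist camera.

```bash
python3 - <<'E'
from h import *
t=np.array([.5025,-.1494])
for n in("scene","side"):
    p=cams.read_camera(n)
    for d in spotter.cut_out(p,"stay_cover")[:1]:
        ys,xs=np.nonzero(d["mask"]); q=np.array([onz(p,(a,b),.032)[:2] for a,b in zip(xs,ys)])
        r=cv2.minAreaRect((q*1000).astype(np.float32)); c=np.array(r[0])/1000
        print(n,r,np.degrees(np.arctan2(*(c-t)[::-1])))
arm.move_gripper(0.0)
yaw=np.arctan2(.0,1)+np.pi/2
for cand in (down(yaw),down(yaw+np.pi)):
    s=arm.solve_ik([.50,-.149,.25],cand); print(s)
E
```

```text
scene ((550.8966064453125, -148.69943237304688), (65.8460464477539, 148.04054260253906), 87.07240295410156) 0.8293301524952679
side ((545.3006591796875, -147.08323669433594), (70.52232360839844, 150.03045654296875), 85.2279281616211) 3.0983481936280723
[-0.4311625   0.2438313  -0.17200783  1.15495719  0.         -0.4311625 ]
[-0.4311625   0.2438313  -0.17200783  1.15495719  0.          2.71043015]
```

```bash
python3 - <<'E'
from h import *
arm.goto([.47,-.149,.27],down(np.pi/2))
p=cams.read_camera("wrist"); save(p,"w1.png"); print(p["eye"])
for d in spotter.landmark_of(p,"stay_press"): print(d,onz(p,d["centre"],.044))
for d in spotter.cut_out(p,"stay_cover")[:1]:
    ys,xs=np.nonzero(d["mask"]); q=np.array([onz(p,(a,b),.032)[:2] for a,b in zip(xs,ys)])
    print(d["conf"],d["bbox"],cv2.minAreaRect((q*1000).astype(np.float32)))
E
```

```text
[ 0.38494845 -0.14845268  0.44477656]
{'centre': [252.8, 171.1], 'conf': 0.92} [ 0.50143582 -0.14575161  0.044     ]
0.85 [228.2, 146.7, 53.0, 98.8] ((547.5186157226562, -148.10638427734375), (66.48481750488281, 149.7572784423828), 86.23290252685547)
```

View pics/w1.png

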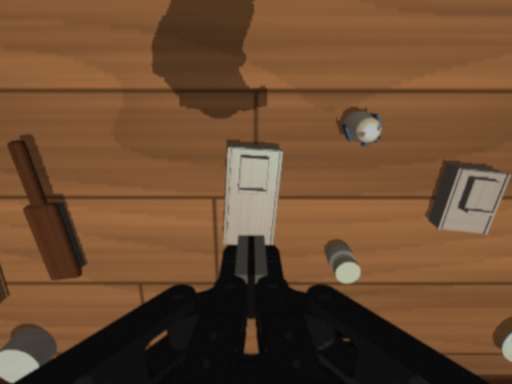

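The wrist view shows the tab at (253,173). The tin axis runs down the image (+x), yawed about -4°. I descend on the tab with closed fingers.

```bash
python3 - <<'E'
from h import *
a=np.radians(-3.8); q=down(np.pi/2+a); P=np.array([.5025,-.1457])
arm.goto([*P,.09],q); 
p=cams.read_camera("wrist")
for d in spotter.landmark_of(p,"stay_press"): print(d,onz(p,d["centre"],.044))
save(p,"w2.png")
p=cams.read_camera("side"); s=p["pixels"][170:290,240:400]; cv2.imwrite("pics/s2.png",cv2.resize(s[:,:,::-1],None,fx=4,fy=4))
s=arm.observe(); print(s["eef_pos"],s["force"],s["time"],s["width"])
E
```

```text
{'centre': [252.1, 199.3], 'conf': 0.96} [ 0.50531202 -0.1451781   0.044     ]
[ 0.50410342 -0.14649222  0.09202754] [ 0.3551603  -0.35603703  0.84849021] 5.1583 -0.0021937630956509833
```

View pics/w2.png

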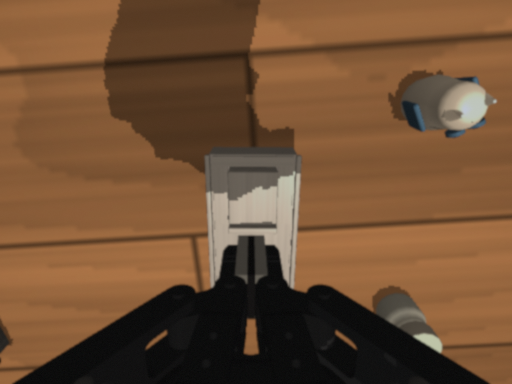

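View pics/s2.png

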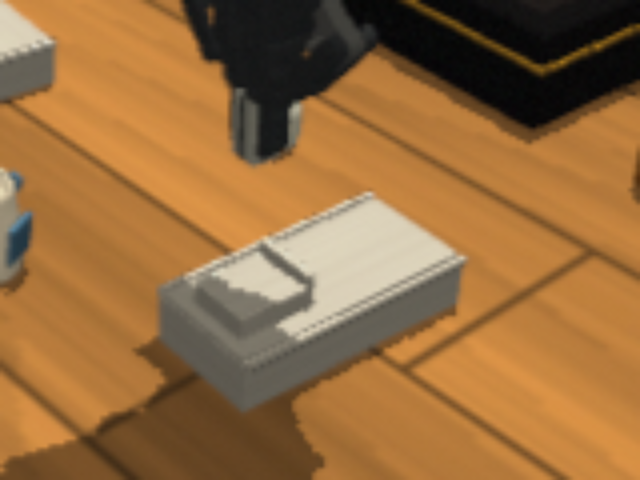

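The tin is squared up with the tool in the wrist view. The lip is ahead at (252,225) and the flat is centred at about (252,199). Now I press and slide.

```bash
python3 - <<'E'
from h import *
a=np.radians(-3.8); q=down(np.pi/2+a); P=np.array([.5025,-.1455]); u=np.array([np.cos(a),np.sin(a)])
def st(m): s=arm.observe(); print(m,np.round(s["eef_pos"],4),np.round(s["force"],2),round(s["time"],2))
arm.move_linear([*P,.056],q,feed=.06); st("above")
hit=arm.move_linear([*P,.036],feed=.015,until_force=1.5); st(("touch",hit))
z=arm.observe()["eef_pos"][2]
hit=arm.move_linear([*P,min(z,.045)-.008],feed=.015,until_force=8); st(("press",hit))
zz=arm.observe()["eef_pos"][2]
arm.dwell(.1); st("held")
E
```

```text
above [ 0.5025 -0.1455  0.0558] [ 0.33 -0.54 -0.37] 5.88
('touch', False) [ 0.5026 -0.1455  0.0361] [-0.19  0.63  0.67] 7.36
('press', False) [ 0.5025 -0.1454  0.028 ] [ 0.43 -0.45  0.43] 8.03
held [ 0.5026 -0.1456  0.0282] [ 1.2   0.06 -0.3 ] 8.13
```

No contact force was felt, so I look before doing anything else.

```bash
python3 - <<'E'
from h import *
a=[]
for n,(r,c) in {"side":(170,240),"scene":(110,110)}.items():
    p=cams.read_camera(n); s=p["pixels"][r:r+120,c:c+130]; a.append(cv2.resize(s[:,:,::-1],None,fx=3,fy=3))
    print(n,proj(p,arm.observe()["eef_pos"]))
cv2.imwrite("pics/s3.png",np.hstack(a)); print(arm.observe()["force"])
E
```

```text
side [301.72390522 246.88655303]
scene [188.92035721 165.92153335]
[-0.1655574   0.29650555  0.62582166]
```

View pics/s3.png

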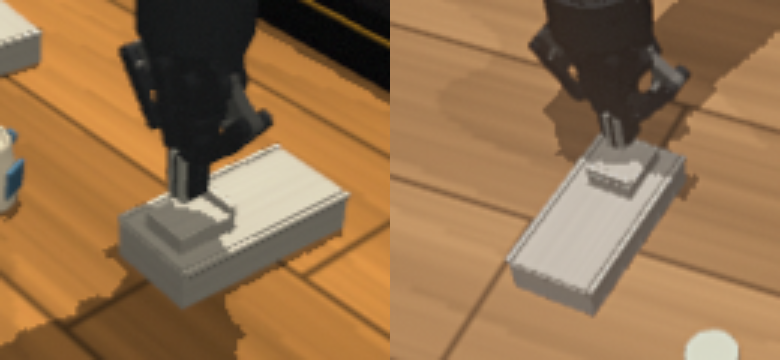

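The tips are really still at or just above the tab (side (303,237), scene (184,159)), about 15–20 mm short of the nominal TCP. I keep descending on force.

```bash
python3 - <<'E'
from h import *
P=np.array([.5025,-.1455])
def st(m): s=arm.observe(); print(m,np.round(s["eef_pos"],4),np.round(s["force"],2),round(s["time"],2))
hit=arm.move_linear([*P,.010],feed=.02,until_force=2.5); st(("touch",hit))
E
```

```text
('touch', False) [ 0.5023 -0.1454  0.0101] [-1.17  0.35  1.76] 9.29
```

```bash
python3 - <<'E'
from h import *
a=[];F=[]
for n,(r,c) in {"side":(170,240),"scene":(110,110)}.items():
    p=cams.read_camera(n); s=p["pixels"][r:r+120,c:c+130]; a.append(cv2.resize(s[:,:,::-1],None,fx=3,fy=3))
    F.append(arm.observe()["force"])
    print(n,proj(p,[.5025,-.1455,.044]))
cv2.imwrite("pics/s4.png",np.hstack(a))
for i in range(4): arm.dwell(.02);F.append(arm.observe()["force"])
print(np.round(F,2))
E
```

```text
side [301.96788783 240.82930404]
scene [188.21292102 161.5103073 ]
[[-0.24  0.63  1.73]
 [-1.76  0.1   1.68]
 [-1.66  0.21  1.21]
 [-1.16  0.04  2.35]
 [-1.21  1.36  1.1 ]
 [-1.51  0.58  2.35]]
```

View pics/s4.png

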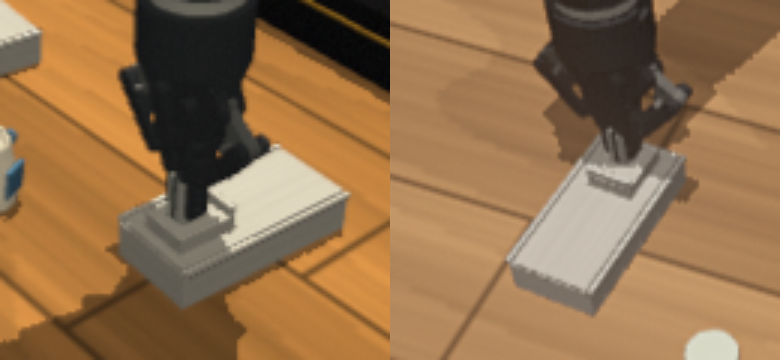

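The tips are now on the tab, with fz about 1.8 N. The real tip sits about 28 mm behind the reported TCP, so I go by force. I continue to the bottom stop.

```bash
python3 - <<'E'
from h import *
P=np.array([.5025,-.1455])
def st(m):
    F=[]
    for i in range(4): arm.dwell(.02);F.append(arm.observe()["force"])
    s=arm.observe(); print(m,np.round(s["eef_pos"],4),np.round(np.mean(F,0),2),round(s["time"],2))
for z in (.008,.006,.004,.002,.0,-.002,-.004):
    hit=arm.move_linear([*P,z],feed=.02,until_force=6); st((z,hit))
    if hit or arm.observe()["force"][2]>8: break
E
```

```text
(0.008, False) [ 0.5028 -0.1455  0.0081] [-0.61  1.16  2.98] 9.78
(0.006, False) [ 0.5029 -0.1455  0.0061] [-0.02  1.75  3.99] 10.09
(0.004, False) [ 0.5028 -0.1455  0.0041] [1.3  1.44 4.66] 10.41
(0.002, False) [ 0.5034 -0.1456  0.0029] [ 0.21  2.48 10.68] 10.72
```

```bash
python3 - <<'E'
from h import *
P=np.array([.5025,-.1455]);a=np.radians(-3.8);u=np.array([np.cos(a),np.sin(a)])
def st(m):
    F=[]
    for i in range(3): arm.dwell(.02);F.append(arm.observe()["force"])
    s=arm.observe(); print(m,np.round(s["eef_pos"],4),np.round(np.mean(F,0),2),round(s["time"],2))
arm.move_linear([*P,.0035],feed=.02); st("h")
for d in (.012,.03,.05,.065,.075,.085):
    hit=arm.move_linear([*(P+d*u),.0035],feed=.05,until_force=14); st((d,hit))
    if hit: break
p=cams.read_camera("side"); s=p["pixels"][170:290,240:400]; cv2.imwrite("pics/s5.png",cv2.resize(s[:,:,::-1],None,fx=4,fy=4))
E
```

```text
h [ 0.503  -0.1455  0.0037] [1.06 1.85 4.65] 11.03
(0.012, False) [ 0.5154 -0.1464  0.0036] [1.03 1.62 4.86] 11.47
(0.03, False) [ 0.5329 -0.1476  0.0036] [1.41 1.61 4.52] 12.03
(0.05, False) [ 0.5527 -0.149   0.0036] [1.22 0.83 5.4 ] 12.62
(0.065, False) [ 0.5664 -0.1501  0.0033] [-0.78 -0.26  4.72] 13.12
(0.075, False) [ 0.575  -0.1506  0.003 ] [-3.57  0.36  5.65] 13.53
(0.085, True) [ 0.5749 -0.1507  0.003 ] [-3.31 -0.23  9.28] 13.78
```

View pics/s5.png

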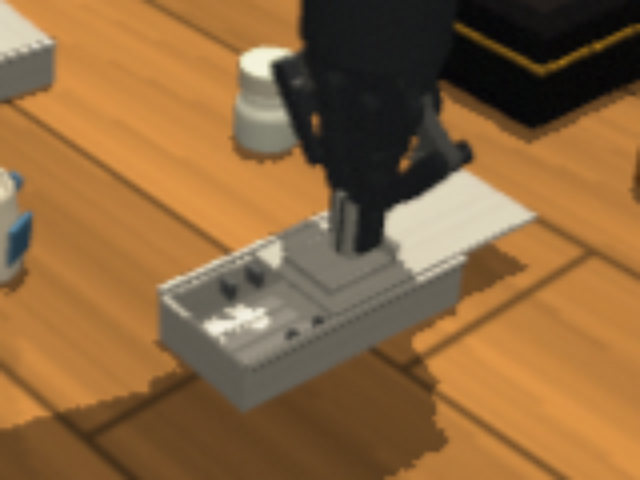

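The side view shows the cover slid out past the far end, with the push stalled against the stop. I lift straight off and check.

```bash
python3 - <<'E'
from h import *
x,y,z=arm.observe()["eef_pos"]
arm.move_linear([x-.001,y,z],feed=.02)
arm.move_linear([x-.001,y,.03],feed=.05)
arm.move_linear([x-.001,y,.14],feed=.12); arm.dwell(.3)
s=arm.observe();print(s["time"],s["eef_pos"],s["force"])
a=[]
for n,(r,c) in {"side":(170,240),"scene":(110,110)}.items():
    p=cams.read_camera(n); k=p["pixels"][r:r+120,c:c+130]; a.append(cv2.resize(k[:,:,::-1],None,fx=3,fy=3))
    for d in spotter.landmark_of(p,"stay_press"): print(n,d,onz(p,d["centre"],.044))
cv2.imwrite("pics/s6.png",np.hstack(a))
E
```

```text
16.1667 [ 0.5736682  -0.1505524   0.13945738] [-0.54147695  0.30127925  0.19471854]
side {'centre': [322.6, 229.2], 'conf': 0.9} [ 0.56333055 -0.14451306  0.044     ]
scene {'centre': [173.3, 178.4], 'conf': 0.7} [ 0.5617675  -0.15519422  0.044     ]
```

View pics/s6.png

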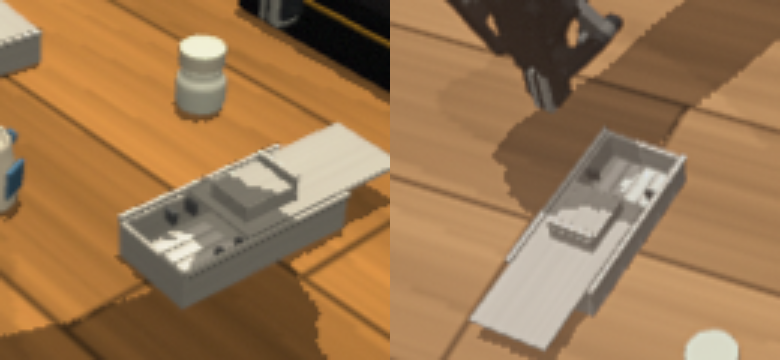

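The cover has moved 60 mm (landmark 0.502 → 0.562), the tab is up and the robot is clear.

```bash
python3 -c "
from bench import arm
print(arm.sign_off())"
```

```text
the job is handed in; nothing more can be done
None
```

The longer tin's cover is slid fully open (about 60 mm) with its tab sprung back up, the shorter tin was never touched, and the job is handed in; the verdict itself was not shown to me.

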